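# Fill the vacant place on the reed turntable

### The job

Two of the three round wells on the brass turntable already hold a reed staple on its wooden plug. Pick up the third staple, which stands on the bench, and stand it upright in the empty well, flat on the floor of the well, leaving the other two staples standing where they are.

Things in the scene. Friction and masses are not known exactly. Their poses are not given: they have to be found in the camera images.
- turntable: Brass disc, 210 mm across, top 34 mm above the bench; a light sideways push turns it about its axis. Three wells with green floors level with its top, centres 70 mm from the axis: along its own +x, and 120 and 240 degrees from it. Each is a ring 4 mm high, 50 mm inside, 58 mm outside. Origin: disc centre at floor height, z up. Two wells are taken at the start; which ones varies.
- staple_loose: Dark-wood plug, a cylinder 28 mm across and 32 mm tall, with a slender brass tube (12 tapering to 8 mm across) standing on it; 60 mm tall in all, about 40 g. Grip it by the wood. Origin: centre of the underside; z up along its axis. This is the one that stands on the bench, away from the turntable.
- staple_a: Dark-wood plug, a cylinder 28 mm across and 32 mm tall, with a slender brass tube (12 tapering to 8 mm across) standing on it; 60 mm tall in all, about 40 g. Grip it by the wood. Origin: centre of the underside; z up along its axis. This one stands in one of the wells.
- staple_b: Dark-wood plug, a cylinder 28 mm across and 32 mm tall, with a slender brass tube (12 tapering to 8 mm across) standing on it; 60 mm tall in all, about 40 g. Grip it by the wood. Origin: centre of the underside; z up along its axis. This one stands in another of the wells.
Not all that is in view belongs to the job. Of the things that look like the part that bears turntable, take the one that is farthest to the robot's left at the start. Leave any purple look-alike of the staple_b alone.

How it is judged:
By the outcome, as a careful person would: the job done as asked, in the order asked, and still so for the second after the job is handed in, with the robot touching nothing.
It also fails if it takes over 38 s, if anything falls off the work surface, if the arm or the gripper's body presses on something with over 40 N, if the wrist force passes 120 N, or if a joint passes its speed limit or range.

### The arm

A 6-joint arm with a two-finger parallel gripper is mounted at the origin on the work surface. World frame = base frame: x ahead of the robot, y to its left, z up, the work surface at z = 0. Lengths are in mm, angles in rad, forces in N, time in s.
With the tool pointing down it reaches from about 275 to 725 mm from the base axis. Payload 15.9 kg.
Tool frame: the origin (TCP) lies at the very end of the fingers, on their centre line; the grasp point (between the pads) lies 19 mm behind it (env.pinch_z is the distance from the TCP to the grasp point, in mm); z points along the fingers, y is the line along which they close (so a half turn about z gives the same grasp; the last joint's range is limited). The gripper opens to 85 mm and grips with 20 to 120 N. Pads are 22 mm wide; open, the fingers measure 114 mm over their backs; the gripper's body (76 mm by 85 mm) begins 54 mm behind the grasp point. The pads swing forward as they close: fully open they stand 13 mm farther back than shut.
Start: joints at [-1.242, 0.213, -0.034, 1.323, 0, 1.571], TCP at [161.447, -473.202, 231.306] pointing down, gripper open.
Joint ranges: [-2.98, 2.98], [-0.74, 1.72], [-1.14, 1.35], [-2.1, 2.04], [-1.57, 1.44], [-3.14, 3.14]. Speed limits (rad/s): [1.89, 1.89, 2.39, 2.57, 3.14, 3.14].

### API

Orientations are given as a unit quaternion [w, x, y, z].
In Python, from bench import env gives the robot as it stands. The module is installed in compiled form; this text tells all that it offers.
- The arm moves only by the tool carry_out, never from a script. Its argument "targets" is a list of rows, each an object with "slide": the shift along the tool's x, y, z each as a share of 20 cm, from -1 to 1, a list of three; "rot": the turn, a rotation vector about the tool's x, y, z each as a share of 360 degrees, from -1 to 1, a list of three; "grip": the closure, from 0 (fully open) to 1 (shut). A call has 1 to 8 rows; each row shifts and turns the commanded pose from where the row before left it, along the tool's axes as they then stand; what a row does not reach is not made up. A row lasts 1/8 s, in which the tool goes at most 62.5 mm and 10.7 degrees, less where a joint would pass 70% of its speed; a pose out of reach is approached as far as the arm can. A call with a number of a shift or a turn outside -1 to 1 is refused whole. A call with a gripper value outside its range is refused whole. The fingers move at their own pace and stop on an object; the grip force is fixed at half the most. Time passes only in rows, so rows that do not move let the fingers close. It gives the time, the measured TCP pose, the force, the opening and the grip force at its end, in the units of the state.
- env.state(): the state, without advancing time (a new reading comes with each control period).
- env.snapshot(name): name is "side" or "top"; returns a dict with "color" (420x560x3 uint8, blue, green, red), "range_z" (420x560 float32, mm along the optical axis (not along the pixel's ray), 0 where there is no reading), "vfov" (degrees; the focal length in pixels is half the picture's height over the tangent of half this angle, whatever the lens; pixels are square), "cx", "cy" (the principal point, pixels), "pose" (4x4, takes a point from camera to world coordinates). Camera axes: x right, y down, z forward; pixel columns grow to the right and rows downward; lengths in mm; the calibration is good to about 2 mm. A picture is of the moment at which its call begins.
- env.hand_in(): hands the job in; it is judged then, once.
The state is a dict: "clock": time; "joint_pos": joint angles; "joint_vel": joint speeds; "joint_efforts": joint torques, N m; "position": TCP position; "orientation": TCP orientation; "ft_force": force on the tool from outside, world axes, zero at the start; "wrist_torque": the same for the moment, N m; "opening": finger opening in mm; "finger_force": force on a finger pad.
Only numpy, scipy, OpenCV 4.12 (cv2) and the standard library are available. Lean on these libraries where they do the work, as an engineer would, in place of code of your own. Each camera call takes 0.05 s, during which the arm holds its last target. There are 200 camera calls.

## Working session

There is one attempt and no reset: what is moved stays moved. The work goes in short steps, Python scripts to look and compute and a tool call to move; the robot and the scene stay as the last step left them, time stands still between calls to the robot, and variables do not carry over. Pictures are saved under pics/ and viewed, at most 10 in all, crops included, and the job is handed in when it is done.

Besides the shell and the picture viewer there is one more tool, called after "Request:" in YAML: its name, and indented under it one key for each argument. carry_out: Moves the arm, as the interface text tells. Its arguments: {"type":"object","properties":{"targets":{"type":"array"}},"required":["targets"]}

```bash
mkdir -p pics; cat > h.py <<'E'
import numpy as np, cv2
from bench import env
def snap(n):
    s=env.snapshot(n); s['f']=s['color'].shape[0]/2/np.tan(np.radians(s['vfov'])/2); return s
def pts(s):
    h,w=s['range_z'].shape; u,v=np.meshgrid(np.arange(w),np.arange(h)); z=s['range_z']
    c=np.stack([(u-s['cx'])*z/s['f'],(v-s['cy'])*z/s['f'],z],-1)
    return c@s['pose'][:3,:3].T+s['pose'][:3,3]
def ray(s,u,v,h):
    d=s['pose'][:3,:3]@np.array([(u-s['cx'])/s['f'],(v-s['cy'])/s['f'],1]); o=s['pose'][:3,3]
    return o+d*(h-o[2])/d[2]
E
python3 - <<'E'
from h import *
for n in('top','side'):
    s=snap(n); cv2.imwrite(f'pics/{n}0.png',s['color']); np.savez(f'{n}0.npz',**s)
    print(n,s['vfov'],s['cx'],s['cy'],s['pose'].round(3).tolist())
print(env.state())
E
```

```text
top 57.61245723575206 278.5647521116044 206.06541254286915 [[-0.029, -0.999, 0.024, 464.6], [-0.999, 0.029, 0.021, -49.284], [-0.022, -0.024, -0.999, 783.299], [0.0, 0.0, 0.0, 1.0]]
side 56.246593422214296 279.581349002895 212.51154691384264 [[-0.965, -0.149, 0.214, 343.884], [-0.261, 0.492, -0.831, 563.027], [0.019, -0.858, -0.513, 441.512], [0.0, 0.0, 0.0, 1.0]]
{'clock': 0.1, 'joint_pos': array([-1.24197741e+00,  2.13340939e-01, -3.49524926e-02,  1.32350043e+00,
        3.83549589e-06,  1.57084787e+00]), 'joint_vel': array([ 0.00021488,  0.00053499,  0.00225051,  0.0007754 , -0.00039588,
        0.00025063]), 'joint_efforts': array([ 1.37192306e-03, -6.87249756e+01,  4.87807918e+01,  1.23164532e-02,
        4.15991644e-05,  6.94077116e-07]), 'position': array([ 161.37036604, -472.93777599,  230.86606599]), 'orientation': array([-4.92355549e-04,  9.86519277e-01,  1.63644333e-01, -7.97543045e-05]), 'ft_force': array([ 0.67217911,  0.22973356, -0.38019179]), 'wrist_torque': array([-0.00301998, -0.07575283,  0.03080337]), 'finger_force': 0.0, 'opening': 84.96612269806774}
```

View pics/top0.png

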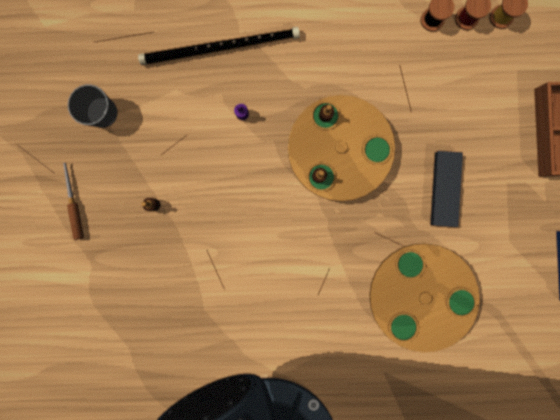

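View pics/side0.png

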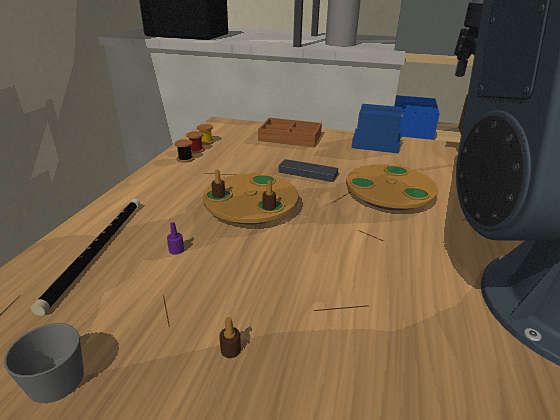

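Top view: the turntable candidates are the disc at (342,148), which bears two staples, and the empty disc at (425,298). Left is a smaller column, so (342,148) is meant. Its empty well is at (377,149). The staple candidates on the bench are dark wood at (151,204) and purple at (241,112). The dark wood one is the loose staple. Next I'll measure both and confirm in a crop.

```bash
python3 - <<'E'
from h import *
s=dict(np.load('top0.npz')); P=pts(s); c=s['color']
hsv=cv2.cvtColor(c,cv2.COLOR_BGR2HSV)
g=cv2.inRange(hsv,(45,90,50),(85,255,255))
n,l,st,ce=cv2.connectedComponentsWithStats(g)
for i in range(1,n):
    if st[i,4]>30: print('green',ce[i].round(1),st[i,2:],ray(s,*ce[i],34).round(1),np.median(P[l==i],0).round(1))
# disc by height
m=((P[...,2]>25)&(P[...,2]<45)&(s['range_z']>0)).astype('u1')*255
k,_=cv2.findContours(m,cv2.RETR_EXTERNAL,cv2.CHAIN_APPROX_NONE)
for q in k:
    if cv2.contourArea(q)>4000:
        e=cv2.fitEllipse(cv2.convexHull(q)); print('disc',e,ray(s,*e[0],34).round(1))
for (u0,u1,v0,v1),b in (((125,180,185,225),0),((305,350,95,130),34),((300,345,160,190),34)):
    sub=P[v0:v1,u0:u1].reshape(-1,3)
    for lo,hi in((8,28),(28,36),(40,70)):
        q=sub[(sub[:,2]>b+lo)&(sub[:,2]<b+hi)]
        if len(q): print('st',b,lo,hi,len(q),q.min(0).round(1),q.max(0).round(1),q.mean(0).round(1))
s2=dict(np.load('side0.npz')); P2=pts(s2); sub=P2[310:362,210:250].reshape(-1,3)
for lo,hi in((5,28),(28,36),(38,70)):
    q=sub[(sub[:,2]>lo)&(sub[:,2]<hi)]; print('side',lo,len(q),q.min(0).round(1),q.max(0).round(1),q.mean(0).round(1))
a=cv2.resize(c[175:235,115:195],None,fx=5,fy=5); b=cv2.resize(c[85:215,280:410],None,fx=3,fy=3)
o=np.zeros((390,800,3),'u1'); o[:300,:400]=a; o[:390,405:795]=b; cv2.imwrite('pics/crop.png',o)
E
```

```text
green [324.1 117.3] [ 24  23 214] [ 654.9 -128.3   34. ] [ 652.6 -123.6   35. ]
green [376.9 149.2] [ 23  24 436] [ 588.4 -229.4   34. ] [ 588.3 -229.2   34.7]
green [322.1 177.6] [ 24  24 256] [ 536.1 -120.6   34. ] [ 532.9 -123.    35. ]
green [410.  264.3] [ 24  24 447] [ 362.3 -285.5   34. ] [ 362.6 -285.1   35.1]
green [461.4 302.2] [ 24  24 456] [ 286.7 -381.2   34. ] [ 287.1 -380.5   35.2]
green [403.3 326.8] [ 24  24 456] [ 242.  -268.1   34. ] [ 242.2 -267.7   35.4]
disc ((423.8351135253906, 297.67999267578125), (107.69689178466797, 110.56966400146484), 126.37297821044922) [ 297.1 -309.6   34. ]
disc ((340.8096618652344, 148.00704956054688), (105.9748764038086, 106.6541519165039), 76.24336242675781) [ 593.1 -159.    34. ]
st 0 8 28 50 [480.6 210.1   8.3] [506.9 221.5  28. ] [492.6 213.9  18.5]
st 0 28 36 107 [480.6 210.3  28.6] [506.4 237.2  35.9] [493.3 221.6  32.8]
st 0 40 70 40 [488.4 218.7  40.6] [498.  228.   61.4] [493.7 222.3  53.7]
st 34 8 28 40 [ 644.  -141.    42.3] [ 660.1 -116.5   61.5] [ 648.1 -125.6   52.1]
st 34 28 36 124 [ 644.  -144.1   62.2] [ 670.4 -117.4   69.9] [ 655.7 -129.3   66.5]
st 34 40 70 39 [ 653.1 -135.3   75. ] [ 662.1 -125.3   97.5] [ 656.2 -129.6   88.2]
st 34 8 28 16 [ 525.4 -119.    43.5] [546.4 -99.1  61.9] [ 531.6 -104.3   53.3]
st 34 28 36 129 [ 525.  -125.2   62.8] [551.8 -99.   69.8] [ 538.  -112.4   66.5]
st 34 40 70 32 [ 533.4 -117.6   74. ] [ 542.8 -107.5   96.6] [ 537.9 -112.    89.3]
side 5 240 [483.4 217.    5. ] [508.9 238.2  27.6] [493.2 233.1  16.6]
side 28 220 [484.1 209.6  28. ] [511.1 236.8  35.7] [496.  227.1  31.1]
side 38 116 [492.3 218.5  38.1] [502.1 229.4  59.7] [496.7 225.8  50.4]
```

View pics/crop.png

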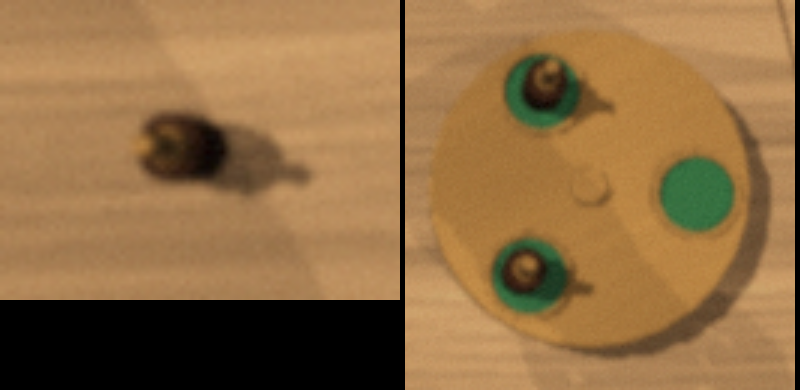

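The crop confirms the dark wood staple at about (494,223) with a base at z≈0, and the empty well at (588,-229), 34 high. The disc axis is near (593,-159), so the well lies 70 mm from it, as it should. First I'll turn the wrist, then translate.

Request:
carry_out:
  targets:
    - {"slide":[0,0,0],"rot":[0,0,-0.0257],"grip":0}
    - {"slide":[0,0,0],"rot":[0,0,-0.0257],"grip":0}
    - {"slide":[0,0,0],"rot":[0,0,-0.0257],"grip":0}
    - {"slide":[0,0,0],"rot":[0,0,-0.0257],"grip":0}
    - {"slide":[0,0,0],"rot":[0,0,-0.0257],"grip":0}
    - {"slide":[0,0,0],"rot":[0,0,-0.0257],"grip":0}

```text
clock: 0.85
position: [161.4, -473.0, 231.0]
orientation: [-0.0, 0.795, 0.606, 0.0]
ft_force: [-0.8, 0.5, 0.3]
opening: 85.4
finger_force: 0.0
```

```bash
cat > go.py <<'E'
import sys
from h import *
from scipy.spatial.transform import Rotation as R
def go(g):
    s=env.state(); q=s['orientation']; r=R.from_quat([*q[1:],q[0]])
    d=r.inv().apply(np.array(g)-s['position'])
    print('t',round(s['clock'],2),'pos',s['position'].round(1),'j',s['joint_pos'].round(2),'x',r.as_matrix()[:,0].round(3),'z',r.as_matrix()[:,2].round(3),'open',round(s['opening'],1),'f',s['ft_force'].round(1),'slide',(d/200).round(4))
if __name__=='__main__': go([float(a) for a in sys.argv[1:4]])
E
python3 go.py 494 223 150
```

```text
t 0.85 pos [ 161.4 -473.   231. ] j [-1.24  0.21 -0.03  1.32  0.    0.6 ] x [0.265 0.964 0.001] z [-0.     0.001 -1.   ] open 85.4 f [-0.8  0.5  0.3] slide [3.796 0.683 0.407]
```

Request:
carry_out:
  targets:
    - {"slide":[0.237,0.043,0.02],"rot":[0,0,0],"grip":0}
    - {"slide":[0.237,0.043,0.02],"rot":[0,0,0],"grip":0}
    - {"slide":[0.237,0.043,0.02],"rot":[0,0,0],"grip":0}
    - {"slide":[0.237,0.043,0.02],"rot":[0,0,0],"grip":0}
    - {"slide":[0.237,0.043,0.02],"rot":[0,0,0],"grip":0}
    - {"slide":[0.237,0.043,0.02],"rot":[0,0,0],"grip":0}
    - {"slide":[0.237,0.043,0.02],"rot":[0,0,0],"grip":0}
    - {"slide":[0.237,0.043,0.02],"rot":[0,0,0],"grip":0}

```text
clock: 1.85
position: [330.3, -125.1, 199.1]
orientation: [0.0, 0.797, 0.604, 0.0]
ft_force: [1.2, -0.9, -0.3]
opening: 85.3
finger_force: 0.0
```

Request:
carry_out:
  targets:
    - {"slide":[0.237,0.043,0.02],"rot":[0,0,0],"grip":0}
    - {"slide":[0.237,0.043,0.02],"rot":[0,0,0],"grip":0}
    - {"slide":[0.237,0.043,0.02],"rot":[0,0,0],"grip":0}
    - {"slide":[0.237,0.043,0.02],"rot":[0,0,0],"grip":0}
    - {"slide":[0.237,0.043,0.02],"rot":[0,0,0],"grip":0}
    - {"slide":[0.237,0.043,0.02],"rot":[0,0,0],"grip":0}
    - {"slide":[0.237,0.043,0.02],"rot":[0,0,0],"grip":0}
    - {"slide":[0,0,0],"rot":[0,0,0],"grip":0}

```text
clock: 2.85
position: [477.8, 178.9, 170.2]
orientation: [-0.0, 0.796, 0.605, -0.001]
ft_force: [-0.3, -1.1, -0.0]
opening: 85.3
finger_force: 0.0
```

```bash
python3 go.py 494.5 223 110
```

```text
t 2.85 pos [477.8 178.9 170.2] j [ 0.36  0.25 -0.14  1.18  0.    2.2 ] x [ 0.267  0.964 -0.001] z [-0.001 -0.    -1.   ] open 85.3 f [-0.3 -1.1 -0. ] slide [0.2349 0.0219 0.3009]
```

Request:
carry_out:
  targets:
    - {"slide":[0.12,0.011,0.13],"rot":[0,0,0],"grip":0}
    - {"slide":[0.115,0.011,0.13],"rot":[0,0,0],"grip":0}
    - {"slide":[0,0,0.04],"rot":[0,0,0],"grip":0}
    - {"slide":[0,0,0],"rot":[0,0,0],"grip":0}

```text
clock: 3.35
position: [493.8, 219.8, 111.1]
orientation: [-0.0, 0.797, 0.604, -0.001]
ft_force: [0.1, -0.5, 0.7]
opening: 85.4
finger_force: 0.0
```

```bash
python3 go.py 494.5 223 5; python3 - <<'E'
from h import *
s=snap('side'); cv2.imwrite('pics/s1.png',s['color'])
E
```

```text
t 3.35 pos [493.8 219.8 111.1] j [ 0.42  0.35 -0.16  1.06 -0.    2.26] x [ 0.27   0.963 -0.001] z [-0.001 -0.001 -1.   ] open 85.4 f [ 0.1 -0.5  0.7] slide [ 1.700e-02 -5.000e-04  5.307e-01]
```

View pics/s1.png

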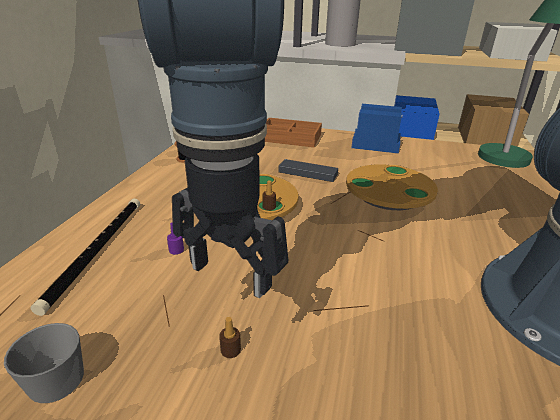

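The side view shows the open gripper (fingertips at (197,267) and (261,293)) above the loose staple at (230,342), still upright. I'll go down and close.

Request:
carry_out:
  targets:
    - {"slide":[0.017,0,0.13],"rot":[0,0,0],"grip":0}
    - {"slide":[0,0,0.15],"rot":[0,0,0],"grip":0}
    - {"slide":[0,0,0.15],"rot":[0,0,0],"grip":0}
    - {"slide":[0,0,0.096],"rot":[0,0,0],"grip":0}
    - {"slide":[0,0,0],"rot":[0,0,0],"grip":0.3}
    - {"slide":[0,0,0],"rot":[0,0,0],"grip":0.6}
    - {"slide":[0,0,0],"rot":[0,0,0],"grip":1}
    - {"slide":[0,0,0],"rot":[0,0,0],"grip":1}

```text
clock: 4.4
position: [496.0, 224.2, 7.5]
orientation: [0.0, 0.797, 0.604, 0.001]
ft_force: [-1.7, -1.5, 12.2]
opening: 25.9
finger_force: 58.3
```

Request:
carry_out:
  targets:
    - {"slide":[0,0,0],"rot":[0,0,0],"grip":1}
    - {"slide":[0,0,0],"rot":[0,0,0],"grip":1}
    - {"slide":[0,0,0],"rot":[0,0,0],"grip":1}

```text
clock: 4.78
position: [496.1, 224.2, 7.4]
orientation: [0.0, 0.797, 0.604, 0.001]
ft_force: [-1.4, -1.9, 13.0]
opening: 26.2
finger_force: 58.3
```

```bash
python3 go.py 494.5 223 150; python3 - <<'E'
from h import *
s=snap('side'); cv2.imwrite('pics/s2.png',cv2.resize(s['color'][180:390,100:380],None,fx=2.8,fy=2.8))
E
```

```text
t 4.78 pos [496.1 224.2   7.4] j [ 0.42  0.45 -0.3   0.82 -0.    2.27] x [0.27  0.963 0.001] z [ 0.002  0.001 -1.   ] open 26.2 f [-1.4 -1.9 13. ] slide [-0.0071 -0.0047 -0.7128]
```

View pics/s2.png

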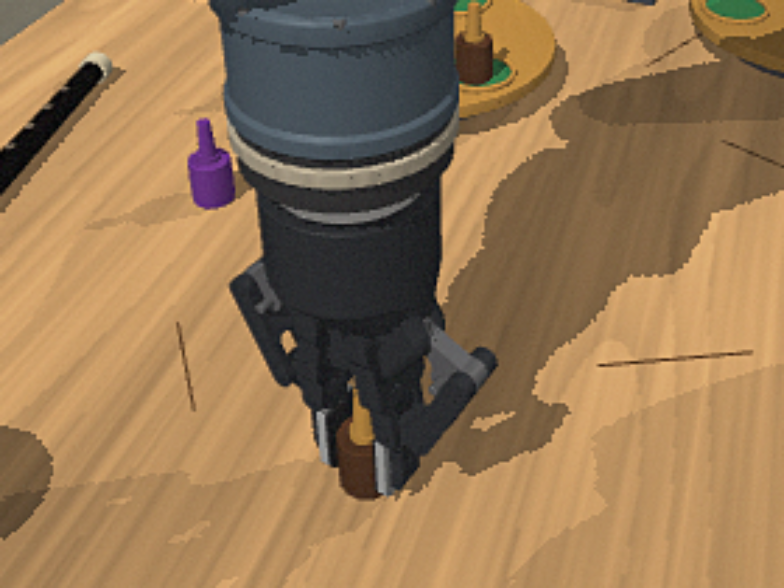

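Gripped by the wood: the staple is upright between the pads, crop (362,450), with a pad force of 58 N. I'll lift and carry it.

Request:
carry_out:
  targets:
    - {"slide":[0,0,-0.1],"rot":[0,0,0],"grip":1}
    - {"slide":[0,0,-0.2],"rot":[0,0,0],"grip":1}
    - {"slide":[0,0,-0.2],"rot":[0,0,0],"grip":1}
    - {"slide":[0,0,-0.2],"rot":[0,0,0],"grip":1}
    - {"slide":[0,0,-0.1],"rot":[0,0,0],"grip":1}
    - {"slide":[0,0,0],"rot":[0,0,0],"grip":1}

```text
clock: 5.58
position: [496.2, 224.4, 167.9]
orientation: [0.0, 0.797, 0.604, 0.002]
ft_force: [-0.6, -0.3, -1.6]
opening: 25.9
finger_force: 59.3
```

```bash
python3 go.py 588 -229 160; python3 - <<'E'
from h import *
s=snap('side'); cv2.imwrite('pics/s3.png',cv2.resize(s['color'][150:360,100:380],None,fx=2.8,fy=2.8))
E
```

```text
t 5.58 pos [496.2 224.4 167.9] j [ 0.42  0.32 -0.05  1.19 -0.    2.27] x [0.27  0.963 0.002] z [ 0.003  0.001 -1.   ] open 25.9 f [-0.6 -0.3 -1.6] slide [-2.0593  1.0533  0.0377]
```

View pics/s3.png

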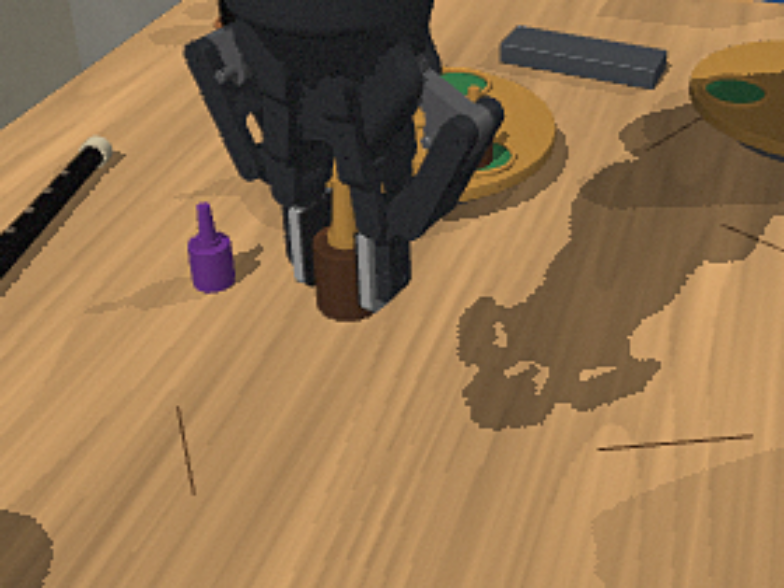

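The staple (crop (345,275)) is held upright and lifted cleanly. Now I'll carry it to the well.

Request:
carry_out:
  targets:
    - {"slide":[-0.187,0.0957,0],"rot":[0,0,0],"grip":1}
    - {"slide":[-0.187,0.0957,0],"rot":[0,0,0],"grip":1}
    - {"slide":[-0.187,0.0957,0],"rot":[0,0,0],"grip":1}
    - {"slide":[-0.187,0.0957,0],"rot":[0,0,0],"grip":1}
    - {"slide":[-0.187,0.0957,0],"rot":[0,0,0],"grip":1}
    - {"slide":[-0.187,0.0957,0],"rot":[0,0,0],"grip":1}
    - {"slide":[-0.187,0.0957,0],"rot":[0,0,0],"grip":1}
    - {"slide":[-0.187,0.0957,0],"rot":[0,0,0],"grip":1}

```text
clock: 6.62
position: [561.5, -106.7, 164.8]
orientation: [-0.001, 0.797, 0.604, -0.001]
ft_force: [-0.2, 1.1, -0.5]
opening: 25.6
finger_force: 59.3
```

Request:
carry_out:
  targets:
    - {"slide":[-0.187,0.0957,0],"rot":[0,0,0],"grip":1}
    - {"slide":[-0.187,0.0957,0],"rot":[0,0,0],"grip":1}
    - {"slide":[-0.18,0.095,0],"rot":[0,0,0],"grip":1}
    - {"slide":[0,0,0],"rot":[0,0,0],"grip":1}
    - {"slide":[0,0,0],"rot":[0,0,0],"grip":1}

```text
clock: 7.25
position: [586.8, -227.2, 165.0]
orientation: [-0.001, 0.797, 0.604, -0.0]
ft_force: [-0.2, 0.2, 0.2]
opening: 26.2
finger_force: 59.3
```

```bash
python3 go.py 588 -229 75; python3 - <<'E'
from h import *
s=snap('side'); cv2.imwrite('pics/s4.png',cv2.resize(s['color'][60:270,130:410],None,fx=2.8,fy=2.8))
c=s['color']; hsv=cv2.cvtColor(c,cv2.COLOR_BGR2HSV)
g=cv2.inRange(hsv,(45,90,40),(85,255,255)); n,l,st,ce=cv2.connectedComponentsWithStats(g)
for i in range(1,n):
    if st[i,4]>20: print(ce[i].round(1),st[i].tolist(),ray(s,*ce[i],34).round(1))
E
```

```text
t 7.25 pos [ 586.8 -227.2  165. ] j [-0.37  0.5   0.21  1.28  0.    1.47] x [0.27  0.963 0.   ] z [-0.002  0.001 -1.   ] open 26.2 f [-0.2  0.2  0.2] slide [-0.0074  0.0091  0.4499]
[507.2 155.3] [480, 143, 52, 25, 784] [  -4.7 -573.9   34. ]
[395.9 169.9] [387, 167, 19, 7, 101] [ 289.7 -381.6   34. ]
[262.4 179.3] [253, 176, 21, 8, 116] [ 592.3 -231.3   34. ]
[362.3 182.2] [352, 179, 21, 8, 126] [ 364.9 -286.1   34. ]
[415.7 192.7] [405, 189, 23, 9, 143] [ 245.2 -268.4   34. ]
[218.3 195.2] [208, 191, 22, 8, 67] [ 660.3 -128.5   34. ]
[277.4 205.5] [271, 201, 12, 10, 45] [ 525.8 -122.6   34. ]
[261.1 205.4] [259, 202, 6, 8, 25] [ 558.3 -112.9   34. ]
```

View pics/s4.png

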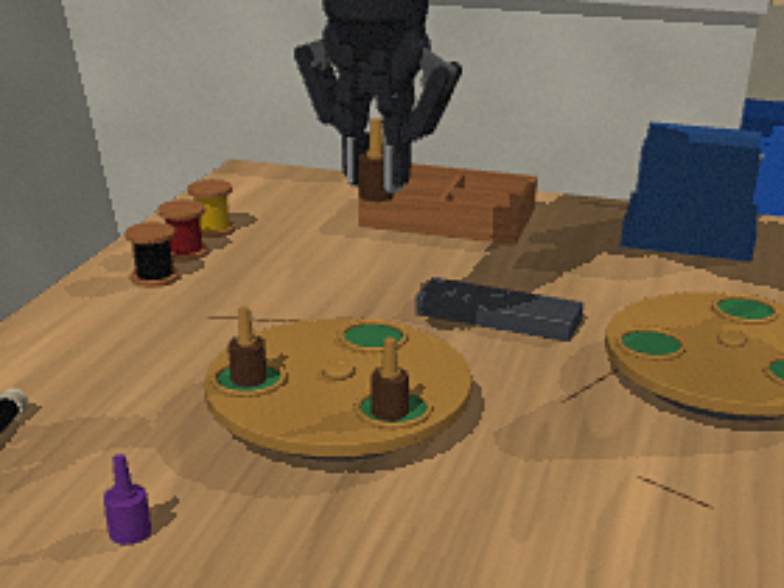

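The side view shows the staple held upright (crop (375,175)) above the turntable, with the empty well at crop (374,335). The two views average to (590,-230). I'll lower it in steps.

Request:
carry_out:
  targets:
    - {"slide":[-0.009,0.019,0.15],"rot":[0,0,0],"grip":1}
    - {"slide":[0,0,0.15],"rot":[0,0,0],"grip":1}
    - {"slide":[0,0,0.15],"rot":[0,0,0],"grip":1}
    - {"slide":[0,0,0.09],"rot":[0,0,0],"grip":1}
    - {"slide":[0,0,0],"rot":[0,0,0],"grip":1}
    - {"slide":[0,0,0],"rot":[0,0,0],"grip":1}

```text
clock: 8.05
position: [590.9, -229.9, 59.1]
orientation: [0.0, 0.797, 0.605, 0.0]
ft_force: [0.9, -0.2, 0.1]
opening: 26.1
finger_force: 59.3
```

```bash
python3 go.py 590 -230 42; python3 - <<'E'
from h import *
for n in('top','side'):
    s=snap(n); a=s['color'][70:220,270:430] if n=='top' else s['color'][110:260,180:340]
    cv2.imwrite(f'pics/{n}5.png',a); globals()[n]=cv2.resize(a,(400,375))
cv2.imwrite('pics/b5.png',np.hstack([top,side]))
E
```

```text
t 8.05 pos [ 590.9 -229.9   59.1] j [-0.37  0.57  0.04  1.04  0.    1.47] x [ 0.269  0.963 -0.   ] z [ 0.001 -0.    -1.   ] open 26.1 f [ 0.9 -0.2  0.1] slide [-0.0017 -0.0042  0.0854]
```

View pics/b5.png

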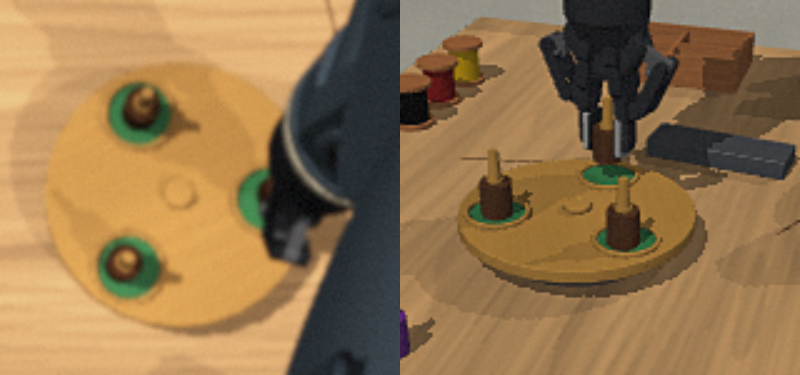

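The staple hangs right over the empty well (right half, (605,145) above (607,173)), and the disc hasn't moved. I'll lower it to just above contact.

Request:
carry_out:
  targets:
    - {"slide":[0,0,0.04],"rot":[0,0,0],"grip":1}
    - {"slide":[0,0,0.035],"rot":[0,0,0],"grip":1}
    - {"slide":[0,0,0],"rot":[0,0,0],"grip":1}
    - {"slide":[0,0,0],"rot":[0,0,0],"grip":1}

```text
clock: 8.65
position: [590.5, -230.3, 43.1]
orientation: [-0.0, 0.797, 0.604, -0.0]
ft_force: [-1.4, 0.2, 0.0]
opening: 26.2
finger_force: 59.3
```

```bash
python3 go.py 590 -230 41.4
```

```text
t 8.65 pos [ 590.5 -230.3   43.1] j [-0.37  0.58  0.02  1.01  0.    1.47] x [0.27  0.963 0.   ] z [-0.  0. -1.] open 26.2 f [-1.4  0.2  0. ] slide [ 0.001  -0.0028  0.0084]
```

Request:
carry_out:
  targets:
    - {"slide":[0,0,0.005],"rot":[0,0,0],"grip":1}
    - {"slide":[0,0,0.004],"rot":[0,0,0],"grip":1}
    - {"slide":[0,0,0],"rot":[0,0,0],"grip":1}
    - {"slide":[0,0,0],"rot":[0,0,0],"grip":1}

```text
clock: 9.15
position: [590.6, -230.4, 41.5]
orientation: [0.0, 0.797, 0.604, 0.0]
ft_force: [0.3, 0.4, 2.8]
opening: 26.1
finger_force: 59.6
```

Light contact at 2.8 N, at the expected height. I'll open partway and rise.

Request:
carry_out:
  targets:
    - {"slide":[0,0,0],"rot":[0,0,0],"grip":0.64}
    - {"slide":[0,0,0],"rot":[0,0,0],"grip":0.6}
    - {"slide":[0,0,0],"rot":[0,0,0],"grip":0.5}
    - {"slide":[0,0,0],"rot":[0,0,0],"grip":0.4}
    - {"slide":[0,0,0],"rot":[0,0,0],"grip":0.4}
    - {"slide":[0,0,0],"rot":[0,0,0],"grip":0.4}

```text
clock: 9.9
position: [590.5, -230.3, 41.3]
orientation: [0.0, 0.797, 0.604, 0.0]
ft_force: [0.5, -1.0, -0.0]
opening: 51.2
finger_force: 0.0
```

Request:
carry_out:
  targets:
    - {"slide":[0,0,-0.05],"rot":[0,0,0],"grip":0.4}
    - {"slide":[0,0,-0.15],"rot":[0,0,0],"grip":0.4}
    - {"slide":[0,0,-0.2],"rot":[0,0,0],"grip":0.4}
    - {"slide":[0,0,-0.2],"rot":[0,0,0],"grip":0.4}
    - {"slide":[0,0,-0.1],"rot":[0,0,0],"grip":0.4}
    - {"slide":[0,0,0],"rot":[0,0,0],"grip":0.4}
    - {"slide":[0,0,0],"rot":[0,0,0],"grip":0.4}

```text
clock: 10.78
position: [590.2, -230.2, 180.6]
orientation: [-0.0, 0.797, 0.604, -0.0]
ft_force: [-0.1, 0.1, 0.4]
opening: 51.1
finger_force: 0.0
```

```bash
python3 go.py 590 -230 180; python3 - <<'E'
from h import *
s=snap('side'); cv2.imwrite('pics/s6.png',cv2.resize(s['color'][60:270,130:410],None,fx=2.8,fy=2.8))
E
```

```text
t 10.78 pos [ 590.2 -230.2  180.6] j [-0.37  0.51  0.26  1.32  0.    1.47] x [0.27  0.963 0.   ] z [-0.001  0.    -1.   ] open 51.1 f [-0.1  0.1  0.4] slide [ 0.0008 -0.001   0.0029]
```

View pics/s6.png

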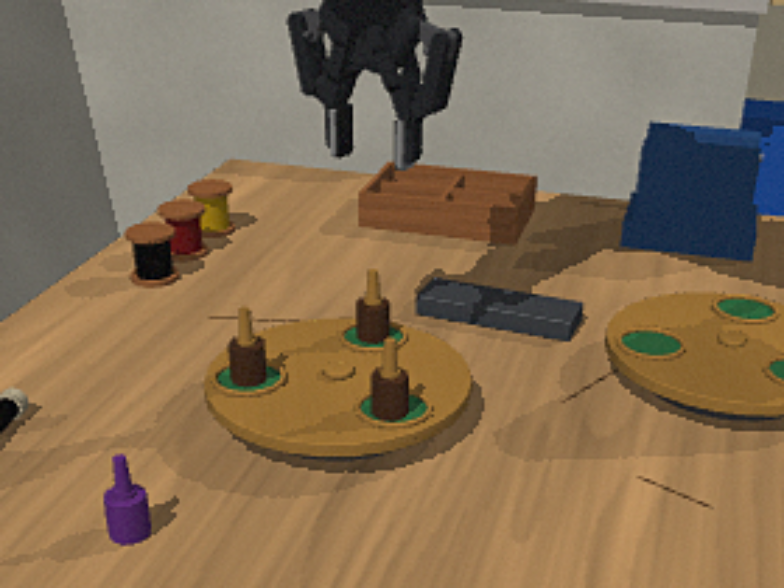

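All three staples stand upright in their wells; the new one is at crop (373,318), inside its ring with green floor visible around it. The gripper is clear.

```bash
python3 -c "
from bench import env
print(env.hand_in())"
```

```text
the job is handed in; nothing more can be done
None
```

The loose staple now stands upright in the turntable's empty well, and the other two staples were left standing in theirs; I handed the job in at about 11 s on the robot's clock, and no verdict came back.

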